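Snap the cap onto the open vial and hold it up

TASK

One glass vial in the rack is still open: take its loose snap cap (the smaller of the two caps lying on the bench), set it squarely on the vial's mouth, push it straight down until it clicks over the rim, and keep pushing firmly for about a second so that it sits fully home. Then, holding it by the cap alone, lift the closed vial out of the rack and finish still holding it up, upright and still, with its bottom at least 3 cm above the top of the rack. Leave the two closed vials, the wide cap and the culture dish where they are.

Things in the scene. Friction and masses are not known exactly. Their poses are not given: they have to be found in the camera images.
- cap: The vial's snap cap: round, white plastic, 39 mm in diameter, 20 mm tall, about 34 g, lying open side down on the bench, ready to be gripped round its stiff ribbed side. Origin: centre of its lower edge; z points up through its closed top. Skirt 31 mm wide inside; four springy snap lugs sit inside it, 3.5 mm above the lower edge.
- vial: The open vial: amber glass, 33 mm in diameter, 88 mm tall, about 75 g, loose in one of the rack's four wells with about 1 mm of play all round. Origin: centre of its bottom, 8 mm above the bench on the well's floor; z points up. Holds a dry seed. It narrows to a neck 18 to 24 mm below the rim.
- vial_rim (a point): Centre of the open vial's mouth, on its top rim, 88 mm above the vial's origin. The mouth is a cone, 20 mm wide at the rim, that widens to a 28.6 mm bead 8 mm lower. The cap first rests on it 11 mm above home; the push rises to some 6 to 20 N (less when slow), 4 to 7 mm above home it clicks and the push drops to almost nothing; push on until the cap's top stops on the rim.
- cap_seat (a point): Centre of the underside of the cap's top, inside the cap, 17 mm above the cap's origin; it meets the vial's rim when the cap is fully home. Fully home, the cap's origin is 71 mm above the vial's origin, its top 99 mm above the bench, and it carries the vial's weight when lifted.
- rack: Aluminium vial block fixed to the bench, 74 mm (its x) by 262 mm (its y), 50 mm high, with four 35 mm wells, 42 mm deep, at y = -93, -31, 31 and 93 mm: one holds the open vial, two closed vials, one is empty. Origin: centre of its underside. Gripping across the row (closing along its x) clears the neighbours, whose caps are as high as the finished one.
- closed_a: Closed vial in the rack, amber glass with its white cap on, cap 39 mm in diameter, 91 mm tall in all. Origin: centre of its bottom. Leave in place.
- closed_b: Another closed vial in the rack, the same. Leave in place.
- wide_cap: White cap of a wider jar, 60 mm in diameter and 20 mm tall, lying on the bench; it does not fit the vial. Origin: centre of its lower edge. Leave in place.
- dish: Clear flat culture dish with lid, 90 mm in diameter, 16 mm tall, lying on the bench. Origin: centre of its underside. Leave in place.
Things that resemble listed ones, but are neither listed nor needed, are in the scene too. Leave any pink or turquoise look-alike of the vial alone.

How it is judged:
By the outcome, as a careful person would: the job done as asked, in the order asked, and still so for the second after the job is handed in, while the arm keeps its last pose, push and grip.
It also fails if it takes over 58 s, if anything falls off the work surface, if the arm or the gripper's body presses on something with over 40 N, if the wrist force passes 120 N, or if a joint passes its speed limit or range.

ROBOT

A 6-joint arm with a two-finger parallel gripper is mounted at the origin on the work surface. World frame = base frame: x ahead of the robot, y to its left, z up, the work surface at z = 0. Lengths are in mm, angles in rad, forces in N, time in s.
With the tool pointing down it reaches from about 250 to 850 mm from the base axis. Payload 12.5 kg.
Tool frame: the origin (TCP) lies on the centre line of the jaws, within the pads' length; the fingertips stand 14 mm ahead of it and the grasp point (between the pads) lies 5 mm behind it (tip_reach is the distance from the TCP to the fingertips, in mm); z points along the fingers, y is the line along which they close (so a half turn about z gives the same grasp; the last joint's range is limited). The gripper opens to 93 mm and grips with 3 to 60 N. Pads are 15 mm wide; open, the fingers measure 128 mm over their backs; the gripper's body (75 mm by 188 mm) begins 65 mm behind the grasp point.
Start: joints at [-1.232, 0.351, 1.652, -0, 1.139, -0.085], TCP at [226.192, -501.32, 232.633] pointing down, gripper open.
Joint ranges: [-2.75, 2.75], [-0.79, 2.1], [0.01, 2.65], [-1.57, 4.71], [0.07, 3.14], [-2.87, 2.87]. Speed limits (rad/s): [2.22, 2.22, 2.79, 3.14, 3.14, 3.14].

INTERFACE

Orientations are given as a 3x3 rotation matrix whose columns are the frame's x, y, z axes.
In Python, from bench import * gives the robot as it stands.
- The arm moves only by the tool carry_out, never from a script. Its argument "motion" is a list that holds one entry, the list of rows, each a list of 6 numbers: the shift along the tool's x, y, z in m, then the turn, a rotation vector about the tool's x, y, z in degrees. In form: [[[x, y, z, ax, ay, az], ...]]. A call has 1 to 12 rows; each row shifts and turns the commanded pose from where the row before left it, along the tool's axes as they then stand; what a row does not reach is not made up. A row lasts 1/10 s, in which the tool goes at most 50 mm and 8.59 degrees, less where a joint would pass 70% of its speed; a pose out of reach is approached as far as the arm can. A call with a gripper value outside its range is refused whole. "claw" is the closure, from 0 (fully open) to 1 (shut), set as the call begins (left out, the last holds). The fingers move at their own pace and stop on an object; "grip_force" is the grip in N (left out, the last holds). Time passes only in rows, so rows that do not move let the fingers close. It gives the time, the measured TCP pose, the force, the opening and the grip force at its end, in the units of the state.
- get_obs(): the state, without advancing time (a new reading comes with each control period).
- read_camera(name): name is "scene" or "top"; returns (picture, depth): 480x640x3 uint8, red, green, blue; 480x640 float32, mm along the optical axis (not along the pixel's ray), 0 where there is no reading.
- camera_info(name): a dict with "fovy" (degrees; the focal length in pixels is half the picture's height over the tangent of half this angle, whatever the lens; pixels are square), "cx", "cy" (the principal point, pixels), "eye" and "attitude" of the camera in the world. Camera axes: x right, y up, looking along -z (the intrinsics and any distortion apply to the point x, -y, -z); pixel columns grow to the right and rows downward; lengths in mm; the calibration is good to about 2 mm. A picture is of the moment at which its call begins. camera_info takes no time and is no camera call.
- finish_job(): hands the job in; it is judged then, once.
The state is a dict: "t": time; "qpos": joint angles; "joint_vel": joint speeds; "joint_efforts": joint torques, N m; "ee_pos": TCP position; "orientation": TCP orientation; "force": force on the tool from outside, world axes, zero at the start; "moment": the same for the moment, N m; "finger_gap": opening from 0.0 (shut) to 1.0 (fully open); "finger_force": force on a finger pad.
Only numpy, scipy, OpenCV 4.12 (cv2) and the standard library are available. Lean on these libraries where they do the work, as an engineer would, in place of code of your own. Each camera call takes 0.05 s, during which the arm holds its last target. There are 200 camera calls.

## Working session

There is one attempt and no reset: what is moved stays moved. The work goes in short steps, Python scripts to look and compute and a tool call to move; the robot and the scene stay as the last step left them, time stands still between calls to the robot, and variables do not carry over. Pictures are saved under pics/ and viewed, at most 10 in all, crops included, and the job is handed in when it is done.

Besides the shell and the picture viewer there is one more tool, called after "Request:" as name(argument=value, ...), one argument or row to a line, values as JSON. carry_out: Moves the arm, as the interface text tells. Its arguments: {"type":"object","properties":{"motion":{"type":"array"},"claw":{"type":"number"},"grip_force":{"type":"number"}},"required":["motion"]}

```bash
mkdir -p pics; ls; python3 - <<'E'
from bench import *
import cv2, numpy as np
for n in("scene","top"):
    p,d=read_camera(n); cv2.imwrite(f"pics/{n}0.png",p[...,::-1]); np.savez(f"{n}0.npz",p=p,d=d); print(n,camera_info(n))
o=get_obs();print({k:np.round(o[k],3) for k in("t","ee_pos","orientation","force","finger_gap")})
E
```

```text
pics
scene {'fovy': 52.935280932805526, 'cx': 324.28460035884234, 'cy': 243.36783469382928, 'eye': array([854.38298336, 624.63923987, 566.74878689]), 'attitude': array([[-0.87589804, -0.30468958,  0.37412148],
       [ 0.48242253, -0.53947937,  0.69009457],
       [-0.0084338 ,  0.78493711,  0.61951804]])}
top {'fovy': 48.55480356842087, 'cx': 318.66922082305905, 'cy': 246.5043019858755, 'eye': array([ 410.65748939,  104.9623157 , 1036.5289661 ]), 'attitude': array([[-0.01177885,  0.98757315, -0.15671801],
       [-0.99992478, -0.0110974 ,  0.00522252],
       [ 0.00341846,  0.15676774,  0.98762958]])}
{'t': np.float64(0.1), 'ee_pos': array([ 226.1  , -501.069,  232.153]), 'orientation': array([[ 0.912,  0.411, -0.   ],
       [ 0.411, -0.912,  0.001],
       [ 0.   , -0.001, -1.   ]]), 'force': array([ 0.274, -0.436, -0.172]), 'finger_gap': np.float64(1.004)}
```

View pics/scene0.png

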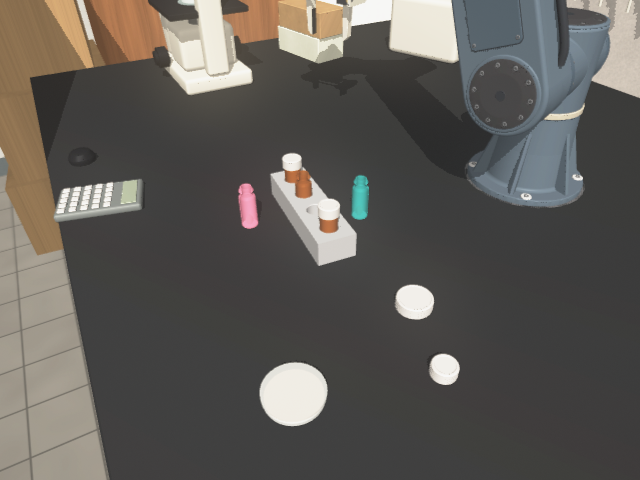

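View pics/top0.png

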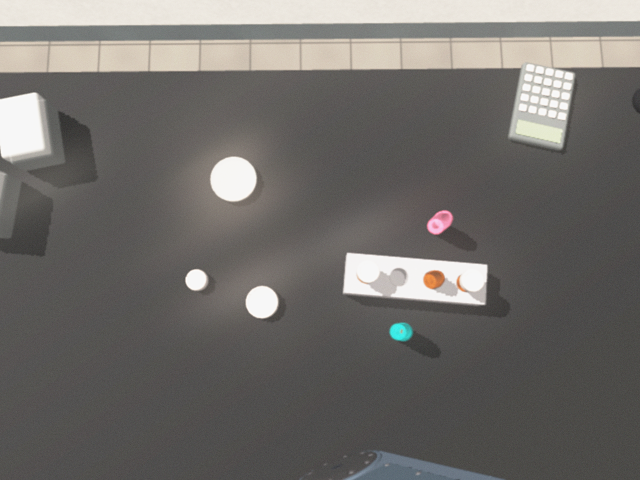

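Two white caps lie on the bench besides the dish. In the top view the small one is at (196,280) and the wide one at (262,302). The small one fits the description. The open vial is the amber one at top (433,280) / scene (303,185), with no white cap. The pink vial at (440,222) and the turquoise one at (401,332) are look-alikes. I'll confirm with a crop and measure.

```bash
cat >h.py <<'E'
from bench import *
import cv2, numpy as np
def cam(n):
    c=camera_info(n); return c,240/np.tan(np.radians(c["fovy"]/2))
def onplane(n,u,v,z):
    c,f=cam(n); r=c["attitude"]@np.array([(u-c["cx"])/f,-(v-c["cy"])/f,-1]); e=c["eye"]
    return e+r*(z-e[2])/r[2]
def cloud(n,d):
    c,f=cam(n); v,u=np.mgrid[:480,:640]
    P=np.stack([(u-c["cx"])/f*d,-(v-c["cy"])/f*d,-d],-1)
    return P@c["attitude"].T+c["eye"]
E
python3 - <<'E'
from h import *
for n,boxes in {"top":{"cap":(180,262,36,36),"wide":(240,280,45,45),"ca":(350,255,35,35),"open":(418,262,32,32),"cb":(455,262,35,35)},
 "scene":{"cap":(425,350,40,40),"wide":(390,280,50,45),"ca":(315,195,30,40),"open":(290,165,28,36),"cb":(278,150,28,38)}}.items():
    z=np.load(f"{n}0.npz"); p,d=z["p"],z["d"]; W=cloud(n,d)
    print(n,camera_info(n).keys())
    for k,(x,y,w,h) in boxes.items():
        w_=W[y:y+h,x:x+w].reshape(-1,3); ok=d[y:y+h,x:x+w].ravel()>0; w_=w_[ok]
        zt=np.percentile(w_[:,2],97); lo={"cap":10,"wide":10}.get(k,92 if k!="open" else 88)
        m=w_[w_[:,2]>lo]
        if len(m)>4:
            (c,r)=cv2.minEnclosingCircle(m[:,:2].astype(np.float32)); print(k,"zmax",zt.round(1),"n",len(m),"mean",m.mean(0).round(1),"encl",np.round(c,1),round(r,1))
        else: print(k,zt,len(m))
a=cv2.imread("pics/top0.png")[245:311,340:495]; b=cv2.imread("pics/scene0.png")
A=cv2.resize(a,(775,330),interpolation=cv2.INTER_CUBIC)
B=cv2.resize(b[148:258,268:362],(0,0),fx=2.4,fy=2.4); C=cv2.resize(b[340:400,400:480],(0,0),fx=4,fy=4)
o=np.zeros((600,800,3),np.uint8); o[:330,:775]=A; o[332:332+B.shape[0],:B.shape[1]]=B; o[332:332+C.shape[0],250:250+C.shape[1]]=C
cv2.imwrite("pics/crop.png",o)
E
```

```text
top dict_keys(['fovy', 'cx', 'cy', 'eye', 'attitude'])
cap zmax 21.1 n 344 mean [510.7 335.4  18.6] encl [511.1 336.2] 20.1
wide zmax 21.6 n 792 mean [466.8 209.6  18.9] encl [467.  209.8] 30.3
ca zmax 100.0 n 381 mean [514.3  13.3  97.7] encl [514.6  12.8] 19.7
open zmax 94.6 n 124 mean [ 501.6 -109.2   92.7] encl [ 502.5 -110.1] 14.1
cb zmax 99.8 n 393 mean [ 496.2 -171.3   97.7] encl [ 496.4 -171.8] 19.8
scene dict_keys(['fovy', 'cx', 'cy', 'eye', 'attitude'])
cap zmax 21.6 n 631 mean [512.2 337.4  19.2] encl [510.  335.9] 20.1
wide zmax 21.7 n 944 mean [468.8 212.6  19.4] encl [466.3 209.9] 31.0
ca zmax 100.6 n 295 mean [515.3  16.2  98.7] encl [513.7  12.5] 20.8
open zmax 95.9 n 138 mean [ 502.  -115.6   93.2] encl [ 498.  -127.8] 31.5
cb zmax 100.6 n 260 mean [ 499.  -155.4   97.9] encl [ 498.3 -144.2] 47.1
```

View pics/crop.png

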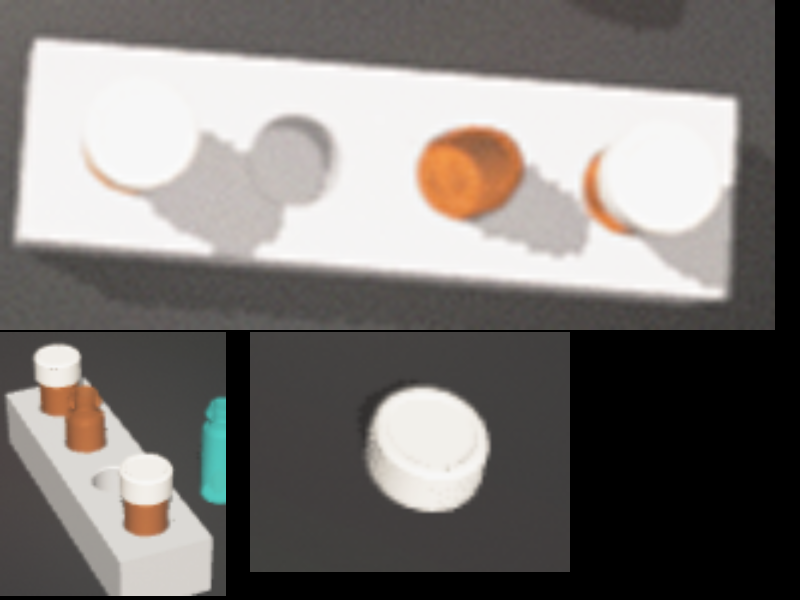

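The crop confirms it. The open vial (narrow amber neck) is in the third well from the left, between the empty well and the right closed vial, and the small cap lies upright. Depth and well spacing agree: cap at (511,336), vial mouth at (502.3,-109.8), rack row about 5.6° off y. First I turn the tool so it closes across the row.

Request:
carry_out(
  motion=[
    [[0,0,0,0,0,-8.55],[0,0,0,0,0,-8.55],[0,0,0,0,0,-8.55],[0,0,0,0,0,-8.55],[0,0,0,0,0,-8.55],[0,0,0,0,0,-8.55],[0,0,0,0,0,-8.55],[0,0,0,0,0,0],[0,0,0,0,0,0],[0,0,0,0,0,0]],
  ],
  claw=0,
)

```text
t: 1.1
ee_pos: [226.2, -501.3, 232.5]
orientation: [[0.106, 0.994, -0.0], [0.994, -0.106, 0.0], [0.0, -0.0, -1.0]]
force: [0.7, 0.7, 0.0]
finger_gap: 1.003
finger_force: 0.0
```

```bash
cat >s.py <<'E'
from h import *
import sys
o=get_obs();R=o["orientation"];p=o["ee_pos"]
print("t",o["t"],"p",p.round(2),"F",o["force"].round(2),"M",o["moment"].round(2),"gap",round(float(o["finger_gap"])*93,1),o["finger_force"],"vmax",abs(o["joint_vel"]).max().round(3))
print("yang",np.degrees(np.arctan2(R[1,1],R[0,1])).round(2),"z",R[:,2].round(4),"q",o["qpos"].round(2))
if len(sys.argv)>3:
    t=np.array([float(a) for a in sys.argv[1:4]]); print("tool shift mm",(R.T@(t-p)).round(2))
E
python3 s.py 511 336 120
```

```text
t 1.1 p [ 226.16 -501.27  232.53] F [0.68 0.66 0.04] M [-0.03 -0.11 -0.01] gap 93.3 0.0 vmax 0.015
yang -6.07 z [-1.e-04  2.e-04 -1.e+00] q [-1.23  0.35  1.65 -0.    1.14 -1.13]
tool shift mm [862.66 194.78 112.68]
```

Request:
carry_out(
  motion=[
    [[0.02,0.005,0,0,0,0],[0.036,0.008,0,0,0,0],[0.036,0.008,0,0,0,0],[0.036,0.008,0,0,0,0],[0.036,0.008,0,0,0,0],[0.036,0.008,0,0,0,0],[0.036,0.008,0,0,0,0],[0.036,0.008,0,0,0,0],[0.036,0.008,0,0,0,0],[0.036,0.008,0,0,0,0],[0.036,0.008,0,0,0,0],[0.036,0.008,0,0,0,0]],
  ],
)

```text
t: 2.3
ee_pos: [361.5, -95.6, 232.8]
orientation: [[0.105, 0.994, 0.001], [0.994, -0.105, -0.0], [-0.0, 0.001, -1.0]]
force: [0.1, -1.0, 0.4]
finger_gap: 0.997
finger_force: 0.0
```

Request:
carry_out(
  motion=[
    [[0.036,0.008,0,0,0,0],[0.036,0.008,0,0,0,0],[0.036,0.008,0,0,0,0],[0.036,0.008,0,0,0,0],[0.036,0.008,0,0,0,0],[0.036,0.008,0,0,0,0],[0.036,0.008,0,0,0,0],[0.036,0.008,0,0,0,0],[0.036,0.008,0,0,0,0],[0.036,0.008,0,0,0,0],[0.036,0.008,0,0,0,0],[0.036,0.008,0,0,0,0]],
  ],
)

```text
t: 3.5
ee_pos: [501.1, 324.5, 232.6]
orientation: [[0.105, 0.995, 0.0], [0.995, -0.105, -0.0], [-0.0, 0.0, -1.0]]
force: [0.4, -1.2, 0.1]
finger_gap: 1.005
finger_force: 0.0
```

Request:
carry_out(
  motion=[
    [[0.015,0.005,0.02,0,0,0],[0,0,0.035,0,0,0],[0,0,0.035,0,0,0],[0,0,0.02,0,0,0],[0,0,0,0,0,0],[0,0,0,0,0,0],[0,0,0,0,0,0]],
  ],
)

```text
t: 4.2
ee_pos: [508.1, 337.7, 124.2]
orientation: [[0.103, 0.995, 0.002], [0.995, -0.103, 0.001], [0.001, 0.002, -1.0]]
force: [0.7, -0.6, 0.2]
finger_gap: 0.997
finger_force: 0.0
```

```bash
python3 s.py 511 336 17
```

```text
t 4.2 p [508.14 337.71 124.25] F [ 0.73 -0.57  0.21] M [-0.05 -0.07  0.03] gap 92.7 0.0 vmax 0.007
yang -5.91 z [ 0.0021  0.0012 -1.    ] q [0.51 0.58 1.58 0.   0.98 0.61]
tool shift mm [ -1.56   2.82 107.25]
```

Request:
carry_out(
  motion=[
    [[-0.0015,0.003,0.03,0,0,0],[0,0,0.03,0,0,0],[0,0,0.02,0,0,0],[0,0,0.015,0,0,0],[0,0,0.008,0,0,0],[0,0,0,0,0,0],[0,0,0,0,0,0],[0,0,0,0,0,0]],
  ],
)

```text
t: 5.0
ee_pos: [510.8, 335.9, 20.7]
orientation: [[0.102, 0.995, 0.001], [0.995, -0.102, 0.001], [0.001, 0.001, -1.0]]
force: [0.3, -0.5, -0.9]
finger_gap: 1.003
finger_force: 0.0
```

```bash
python3 s.py 511 336 17;python3 s.py 511 336 17 | head -1
```

```text
t 5.0 p [510.81 335.88  20.73] F [ 0.31 -0.52 -0.86] M [-0.12 -0.08  0.03] gap 93.3 0.0 vmax 0.004
yang -5.87 z [ 1.5e-03  8.0e-04 -1.0e+00] q [0.51 0.73 1.62 0.   0.79 0.61]
tool shift mm [0.14 0.17 3.73]
t 5.0 p [510.81 335.88  20.73] F [ 0.31 -0.52 -0.86] M [-0.12 -0.08  0.03] gap 93.3 0.0 vmax 0.004
```

Request:
carry_out(
  motion=[
    [[0,0,0.002,0,0,0],[0,0,0.002,0,0,0],[0,0,0,0,0,0],[0,0,0,0,0,0]],
  ],
)

```text
t: 5.4
ee_pos: [510.2, 335.5, 15.6]
orientation: [[0.102, 0.995, -0.0], [0.995, -0.102, -0.0], [-0.0, -0.0, -1.0]]
force: [-0.1, -0.6, 0.5]
finger_gap: 1.001
finger_force: 0.0
```

Request:
carry_out(
  motion=[
    [[0,0,0,0,0,0],[0,0,0,0,0,0],[0,0,0,0,0,0],[0,0,0,0,0,0],[0,0,0,0,0,0],[0,0,0,0,0,0],[0,0,0,0,0,0],[0,0,0,0,0,0],[0,0,0,0,0,0],[0,0,0,0,0,0]],
  ],
  claw=1,
  grip_force=50,
)

```text
t: 6.4
ee_pos: [510.2, 335.5, 15.6]
orientation: [[0.102, 0.995, -0.0], [0.995, -0.102, -0.0], [-0.0, -0.0, -1.0]]
force: [0.9, 0.8, -0.2]
finger_gap: 0.415
finger_force: 50.0
```

```bash
python3 s.py
```

```text
t 6.4 p [510.24 335.51  15.63] F [ 0.86  0.76 -0.19] M [-0.03 -0.13  0.06] gap 38.6 50.00001835433068 vmax 0.001
yang -5.87 z [-0. -0. -1.] q [ 0.51  0.74  1.62 -0.    0.78  0.61]
```

Request:
carry_out(
  motion=[
    [[0,0,-0.01,0,0,0],[0,0,-0.02,0,0,0],[0,0,-0.03,0,0,0],[0,0,-0.03,0,0,0],[0,0,-0.03,0,0,0],[0,0,-0.03,0,0,0],[0,0,-0.02,0,0,0],[0,0,-0.01,0,0,0],[0,0,0,0,0,0],[0,0,0,0,0,0]],
  ],
)

```text
t: 7.4
ee_pos: [509.9, 335.3, 194.8]
orientation: [[0.102, 0.995, -0.001], [0.995, -0.102, -0.001], [-0.001, -0.001, -1.0]]
force: [0.3, 0.0, -0.9]
finger_gap: 0.413
finger_force: 50.0
```

```bash
python3 s.py 502.3 -109.8 180
```

```text
t 7.4 p [509.88 335.3  194.81] F [ 0.34  0.01 -0.95] M [-0.11 -0.09  0.03] gap 38.4 49.99999119609129 vmax 0.013
yang -5.87 z [-1.e-03 -6.e-04 -1.e+00] q [ 0.51  0.5   1.53 -0.    1.12  0.61]
tool shift mm [-443.54   37.98   15.08]
```

Request:
carry_out(
  motion=[
    [[-0.015,0.001,0,0,0,0],[-0.03,0.003,0,0,0,0],[-0.045,0.004,0,0,0,0],[-0.045,0.004,0,0,0,0],[-0.045,0.004,0,0,0,0],[-0.045,0.004,0,0,0,0],[-0.045,0.004,0,0,0,0],[-0.045,0.004,0,0,0,0],[-0.045,0.004,0,0,0,0],[-0.045,0.004,0,0,0,0],[-0.03,0.002,0,0,0,0],[-0.01,0,0,0,0,0]],
  ],
)

```text
t: 8.6
ee_pos: [501.3, -113.9, 194.7]
orientation: [[0.105, 0.994, -0.002], [0.994, -0.105, 0.0], [-0.0, -0.002, -1.0]]
force: [-0.4, 0.2, 0.1]
finger_gap: 0.415
finger_force: 50.0
```

Request:
carry_out(
  motion=[
    [[0.001,0,0.02,0,0,0],[0,0,0.02,0,0,0],[0,0,0.01,0,0,0],[0,0,0,0,0,0],[0,0,0,0,0,0],[0,0,0,0,0,0],[0,0,0,0,0,0]],
  ],
)

```text
t: 9.3
ee_pos: [503.0, -110.0, 146.3]
orientation: [[0.102, 0.995, 0.001], [0.995, -0.102, -0.0], [-0.0, 0.001, -1.0]]
force: [0.8, -0.2, -1.0]
finger_gap: 0.412
finger_force: 50.0
```

```bash
python3 s.py 502.3 -109.8 108; python3 - <<'E'
from h import *
out=[]
for n,(x,y,w,h),s in(("scene",(268,128,100,120),4),("top",(400,245,100,70),4)):
    p,d=read_camera(n); np.savez(f"{n}1.npz",p=p,d=d); out.append(cv2.resize(p[y:y+h,x:x+w,::-1],(0,0),fx=s,fy=s,interpolation=cv2.INTER_CUBIC))
o=np.zeros((480,800,3),np.uint8)
o[:480,:400]=out[0];o[:280,400:]=out[1]; cv2.imwrite("pics/above.png",o)
E
```

```text
t 9.3 p [ 502.99 -110.02  146.34] F [ 0.81 -0.19 -1.03] M [-0.06 -0.09 -0.01] gap 38.3 49.999939753033686 vmax 0.003
yang -5.86 z [ 1.1e-03 -3.0e-04 -1.0e+00] q [-0.31  0.4   1.82  0.    0.92 -0.2 ]
tool shift mm [ 0.16 -0.75 38.33]
```

View pics/above.png

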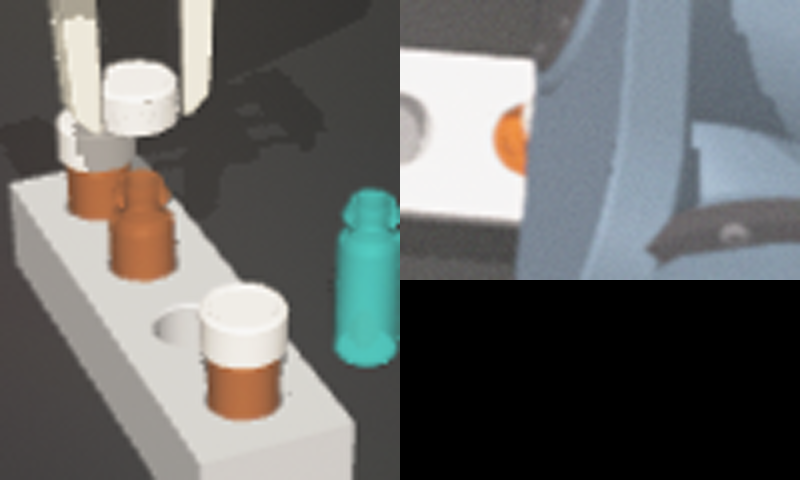

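The cap is held level, directly above the open vial's neck (crop (141,100) over (143,190)). I go down to just above contact (TCP 105.6 expected), then push slowly.

Request:
carry_out(
  motion=[
    [[0,-0.0005,0.012,0,0,0],[0,0,0.012,0,0,0],[0,0,0.008,0,0,0],[0,0,0.004,0,0,0],[0,0,0,0,0,0],[0,0,0,0,0,0],[0,0,0,0,0,0]],
  ],
)

```text
t: 10.1
ee_pos: [502.4, -110.1, 109.9]
orientation: [[0.102, 0.995, 0.001], [0.995, -0.102, -0.0], [-0.0, 0.001, -1.0]]
force: [-0.3, 0.2, -0.5]
finger_gap: 0.412
finger_force: 50.0
```

Request:
carry_out(
  motion=[
    [[0,0,0.001,0,0,0],[0,0,0.001,0,0,0],[0,0,0.001,0,0,0],[0,0,0.001,0,0,0],[0,0,0.001,0,0,0],[0,0,0,0,0,0],[0,0,0,0,0,0]],
  ],
)

```text
t: 10.8
ee_pos: [502.2, -110.0, 104.7]
orientation: [[0.102, 0.995, 0.0], [0.995, -0.102, -0.0], [-0.0, 0.0, -1.0]]
force: [0.1, -0.0, -0.1]
finger_gap: 0.415
finger_force: 50.0
```

```bash
python3 s.py 502.3 -109.8 94.6
```

```text
t 10.8 p [ 502.22 -110.02  104.69] F [ 0.07 -0.01 -0.08] M [-0.09 -0.09  0.  ] gap 38.6 50.00049023277825 vmax 0.003
yang -5.87 z [ 2.e-04 -1.e-04 -1.e+00] q [-0.31  0.46  1.85 -0.    0.83 -0.2 ]
tool shift mm [ 0.23  0.06 10.09]
```

Centred within about 0.3 mm, no side force. Now I push slowly.

Request:
carry_out(
  motion=[
    [[0,0,0.0005,0,0,0],[0,0,0.0005,0,0,0],[0,0,0.0005,0,0,0],[0,0,0.0005,0,0,0],[0,0,0.0005,0,0,0],[0,0,0.0005,0,0,0]],
  ],
)

```text
t: 11.4
ee_pos: [502.5, -110.2, 102.0]
orientation: [[0.102, 0.995, 0.001], [0.995, -0.102, -0.0], [-0.0, 0.001, -1.0]]
force: [0.0, -1.5, 8.1]
finger_gap: 0.416
finger_force: 50.0
```

Request:
carry_out(
  motion=[
    [[0,0,0.0005,0,0,0],[0,0,0.0005,0,0,0],[0,0,0.0005,0,0,0],[0,0,0.0005,0,0,0]],
  ],
)

```text
t: 11.8
ee_pos: [501.7, -109.8, 99.2]
orientation: [[0.102, 0.995, -0.001], [0.995, -0.102, 0.0], [0.0, -0.001, -1.0]]
force: [-1.0, 0.1, -1.6]
finger_gap: 0.413
finger_force: 50.0
```

Request:
carry_out(
  motion=[
    [[0,0,0.0005,0,0,0],[0,0,0.0005,0,0,0],[0,0,0.0005,0,0,0],[0,0,0.0005,0,0,0]],
  ],
)

```text
t: 12.2
ee_pos: [502.1, -109.9, 97.5]
orientation: [[0.102, 0.995, -0.0], [0.995, -0.102, 0.0], [0.0, -0.0, -1.0]]
force: [0.1, 0.2, -2.0]
finger_gap: 0.416
finger_force: 50.0
```

Clicked: the push rose to 8 N, then dropped to nothing. I push on to the stop.

Request:
carry_out(
  motion=[
    [[0,0,0.0005,0,0,0],[0,0,0.0005,0,0,0],[0,0,0.0005,0,0,0],[0,0,0.0005,0,0,0],[0,0,0.0005,0,0,0]],
  ],
)

```text
t: 12.7
ee_pos: [502.2, -110.0, 95.1]
orientation: [[0.102, 0.995, 0.0], [0.995, -0.102, 0.0], [0.0, 0.0, -1.0]]
force: [-0.7, -0.7, -1.3]
finger_gap: 0.41
finger_force: 50.0
```

Request:
carry_out(
  motion=[
    [[0,0,0.0005,0,0,0],[0,0,0.0005,0,0,0],[0,0,0,0,0,0]],
  ],
)

```text
t: 13.0
ee_pos: [502.5, -110.2, 94.7]
orientation: [[0.102, 0.995, 0.001], [0.995, -0.102, -0.001], [-0.0, 0.001, -1.0]]
force: [-1.2, -0.6, 5.8]
finger_gap: 0.411
finger_force: 50.0
```

Request:
carry_out(
  motion=[
    [[0,0,0.0005,0,0,0],[0,0,0.0005,0,0,0],[0,0,0,0,0,0],[0,0,0,0,0,0]],
  ],
  grip_force=60,
)

```text
t: 13.4
ee_pos: [503.0, -110.4, 94.6]
orientation: [[0.102, 0.995, 0.002], [0.995, -0.102, -0.001], [-0.001, 0.002, -1.0]]
force: [-4.0, 0.0, 17.4]
finger_gap: 0.409
finger_force: 60.0
```

Request:
carry_out(
  motion=[
    [[0,0,0.0005,0,0,0],[0,0,0.0005,0,0,0],[0,0,0,0,0,0],[0,0,0,0,0,0],[0,0,0,0,0,0]],
  ],
)

```text
t: 13.9
ee_pos: [503.6, -110.6, 94.6]
orientation: [[0.102, 0.995, 0.004], [0.995, -0.102, -0.001], [-0.001, 0.004, -1.0]]
force: [-5.7, 0.6, 27.9]
finger_gap: 0.415
finger_force: 60.0
```

Request:
carry_out(
  motion=[
    [[0,0,0,0,0,0],[0,0,0,0,0,0],[0,0,0,0,0,0],[0,0,0,0,0,0],[0,0,0,0,0,0],[0,0,0,0,0,0],[0,0,0,0,0,0],[0,0,0,0,0,0],[0,0,0,0,0,0],[0,0,0,0,0,0],[0,0,0,0,0,0],[0,0,0,0,0,0]],
  ],
)

```text
t: 15.1
ee_pos: [503.6, -110.6, 94.6]
orientation: [[0.102, 0.995, 0.004], [0.995, -0.102, -0.001], [-0.001, 0.004, -1.0]]
force: [-4.9, -0.1, 28.2]
finger_gap: 0.41
finger_force: 60.0
```

```bash
python3 s.py
```

```text
t 15.1 p [ 503.59 -110.58   94.6 ] F [-4.9  -0.15 28.18] M [0.   1.03 0.  ] gap 38.1 60.01263756130356 vmax 0.001
yang -5.86 z [ 0.0037 -0.0015 -1.    ] q [-0.31  0.48  1.86 -0.    0.8  -0.2 ]
```

Fully home at 94.6 as predicted, and held at 28 N for over a second. I lift gently.

Request:
carry_out(
  motion=[
    [[0,0,-0.001,0,0,0],[0,0,-0.001,0,0,0],[0,0,-0.002,0,0,0],[0,0,-0.004,0,0,0],[0,0,-0.005,0,0,0],[0,0,-0.006,0,0,0],[0,0,-0.006,0,0,0],[0,0,-0.006,0,0,0],[0,0,-0.006,0,0,0],[0,0,-0.006,0,0,0]],
  ],
)

```text
t: 16.1
ee_pos: [502.2, -110.0, 135.7]
orientation: [[0.102, 0.995, 0.0], [0.995, -0.102, -0.0], [-0.0, 0.0, -1.0]]
force: [-0.2, -0.5, -0.5]
finger_gap: 0.415
finger_force: 60.0
```

Request:
carry_out(
  motion=[
    [[0,0,-0.008,0,0,0],[0,0,-0.01,0,0,0],[0,0,-0.01,0,0,0],[0,0,-0.01,0,0,0],[0,0,-0.008,0,0,0],[0,0,-0.005,0,0,0],[0,0,-0.002,0,0,0],[0,0,0,0,0,0],[0,0,0,0,0,0],[0,0,0,0,0,0],[0,0,0,0,0,0],[0,0,0,0,0,0]],
  ],
)

```text
t: 17.3
ee_pos: [502.1, -110.0, 188.0]
orientation: [[0.102, 0.995, -0.0], [0.995, -0.102, 0.0], [0.0, -0.0, -1.0]]
force: [-0.3, -0.4, -0.7]
finger_gap: 0.409
finger_force: 60.0
```

```bash
python3 s.py; python3 - <<'E'
from h import *
p,d=read_camera("scene"); W=cloud("scene",d).astype(int)
cv2.imwrite("pics/lift.png",cv2.resize(p[90:270,220:400,::-1],(0,0),fx=3.3,fy=3.3,interpolation=cv2.INTER_CUBIC))
E
```

```text
t 17.3 p [ 502.09 -109.96  187.96] F [-0.33 -0.35 -0.73] M [-0.02 -0.08  0.02] gap 38.1 59.99942641239613 vmax 0.002
yang -5.87 z [-3.e-04  1.e-04 -1.e+00] q [-0.31  0.34  1.79 -0.    1.01 -0.2 ]
```

View pics/lift.png

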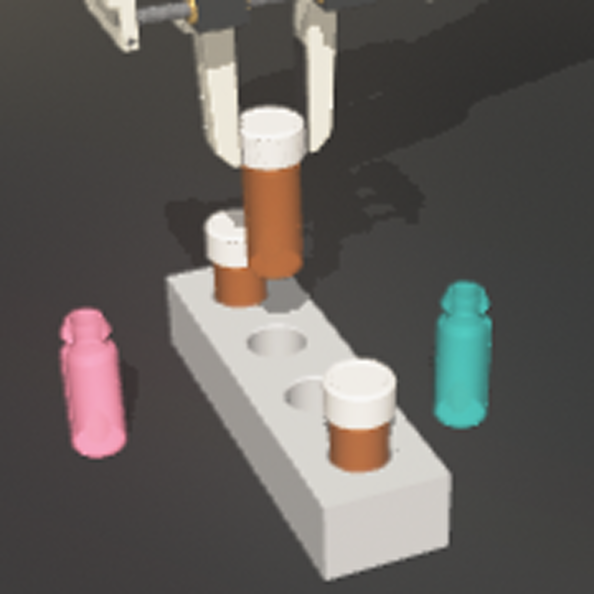

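The closed vial hangs upright from the cap at crop (272,190), about 5 cm clear of the rack. Its well at (277,342) is empty and the neighbouring vials haven't moved. Handing in.

```bash
python3 -c "
from bench import *
print(finish_job())"
```

```text
the job is handed in; nothing more can be done
None
```

The vial is capped: it clicked, went fully home and was held at about 28 N for over a second. It is now held upright by its cap about 5 cm above the rack, and the job was handed in at about 17 s of the 58 s allowed; no verdict came back.

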